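# Snap the cell home in the bench charger

### The job

A fat torch cell lies in the bench charger but is not seated: its nub is still on top of the retaining lip. Lift away the dropper bottle that stands on the charger and stand it upright on the bench, at least 12 cm from the lip; then, without taking the cell out, press the cell back against the coil spring, swing its nub end down past the lip and let the spring push the nub home under the lip, so that the cell lies level in the bay. Press gently, like a thumb (never over 40 N), and do not disturb the puck, the clamp and the tape roll.

Things in the scene. Friction and masses are not known exactly. Their poses are not given: they have to be found in the camera images.
- charger: Grey/black one-cell bench charger, 220x70 mm, screwed to the bench. Origin: centre of its underside. +x runs along the bay from nub end to spring end, +z up. Bay floor 12 mm high; side cheeks 42 mm high, 53 mm apart inside. Spring block at x=94..110 mm, 72 mm high. All x, y, z below called 'charger frame' are in this frame.
- lip_edge (a point): Middle of the upper edge of the retaining lip: charger frame x=-41, y=0, z=51 mm. The lip (40 mm wide, 46 to 51 mm high, top flush with the housing) overhangs the bay by 7 mm from the contact wall at x=-48 mm.
- housing_top (a point): Middle of the flat top of the charger's solid grey housing, 51 mm high, 70 mm wide, charger frame x=-110 to -48 mm (this point x=-79). It lies before the nub end; its inner face is the contact wall. Fingers may move above it.
- seat (a point): Where the seated cell's centre belongs: charger frame x=17, y=0, z=37 mm. The nub is then against the contact wall under the lip, the nub-end face at x=-38 mm, and the top 11 mm of that face (up to z=62 mm) stands above the lip, clear for a fingertip.
- plunger (a joint): Travel (m) of the steel spring plate, 46 x 54 mm, that bears on the cell's tail. 0 = relaxed, plate at charger frame x=64 mm; grows as it is pressed toward +x; hard stop 0.0225. Coil force 1.3 N at 0 plus 0.65 N per mm: 6.5 N seated (0.008), 8 N as found (0.010), 16 N at the stop. The nub clears the lip from about 0.020 on when tilted, 0.015 when level.
- cell: Torch cell, black sleeve, aluminium ends, 50 mm diameter, 110 mm long plus nub, 0.5 kg. Origin: its centre; -x points to the nub end, a flat face at x=-55 mm. As found tilted 0.2 rad, nub end up, tail against the spring plate; top of the end face 83 mm over the bench. The lip stops it going straight down. Pressed back by the upper end face it can be carried down with the fingertip; its weight helps.
- cell_nub (a point): Middle of the tip of the cell's central brass nub (14 mm diameter, 10 mm long), 65 mm from the cell's centre. As found the nub rests on top of the lip and the end face below it bears on the lip's edge.
- cell_tail (a point): Middle of the cell's tail face, 55 mm from the cell's centre; about 37 mm high both as found and seated.
- flux: Brown dropper bottle with white cap and nozzle, 34 mm diameter, 92 mm high, 60 g. Origin: centre of its underside, +z up. As found it stands on the charger's housing (underside 51 mm over the bench), close before the cell's nub end. The bench around world x=0.47, y=0.38 m is always free to set it down.
- flux_center (a point): Grasp point on the bottle's axis, 35 mm above its underside, where it is 34 mm wide.
- mouse_puck: Bystander: white domed pointing puck, 63x98x30 mm, loose on the bench. Origin: centre of its underside.
- clamp: Bystander: small black spring clamp, 19x78x30 mm, loose on the bench. Origin: centre of its underside.
- tape: Bystander: roll of brown tape lying flat, 58 mm diameter, 18 mm high. Origin: centre of its underside.
Things that resemble listed ones, but are neither listed nor needed, are in the scene too. Of the things like the flux, leave any that is green or purple; of the rest the smaller one is meant.

How it is judged:
On the way, in this order (a step that is already met when the one before it is completed fails the run):
1. the bottle stands upright on the bench, let go, more than 115 mm from the lip, before the cell is seated (angle between flux's own z axis and vertical below 0.1 rad and height (world z) of flux below 0.006 m and horizontal distance between flux and lip_edge above 0.115 m and contact force between the fingers and flux below 0.1 N), for 0.2 s.
2. the cell lies down in the bay, its nub below the lip's top (z of cell_nub in the frame of charger below 0.041 m and x of cell_nub in the frame of charger below -0.042 m), for 0.2 s.
At the end, for the whole second after the job is handed in: The cell lies level in the bay (within 0.05 rad of the bay's axis), its centre within 3.5 mm along the bay and 3 mm in height of the seated place, nub under the lip, at rest; the bottle stands upright (within 0.1 rad) and still on the bench, more than 115 mm from the lip (angle between flux's own z axis and vertical below 0.1 rad and height (world z) of flux below 0.006 m and horizontal distance between flux and lip_edge above 0.115 m and x of cell in the frame of charger between 0.0135 and 0.0205 m and z of cell in the frame of charger between 0.034 and 0.04 m and angle between the x axis of cell and the x axis of charger, either way round below 0.05 rad and linear speed of each of cell, flux below 0.02 m/s); the robot touches nothing.
It fails at once if the cell is pressed with more than 40 N (contact force between any of the fingers, the arm and cell above 40 N).
It fails at once if the cell is taken out of the bay (its tail lifted above 60 mm) (height (world z) of cell_tail above 0.06 m).
It fails at once if the bottle is tipped over (angle between flux's own z axis and vertical above 0.6 rad).
It fails at once if the puck, the clamp or the tape roll is disturbed (moved over 20 mm) (distance of any of mouse_puck, clamp, tape from where it was at the start of the episode above 0.02 m).
It also fails if it takes over 72 s, if anything falls off the work surface, if the arm or the gripper's body presses on something with over 40 N, if the wrist force passes 120 N, or if a joint passes its speed limit or range.

### The arm

A 7-joint arm with a two-finger parallel gripper is mounted at the origin on a cart in front of the work surface, level with it; the furniture and walls round the work are solid. World frame = base frame: x ahead of the robot, y to its left, z up, the work surface at z = 0. Lengths are in m, angles in rad, forces in N, time in s.
With the tool pointing down it reaches from about 0.425 to 0.8 m from the base axis. Payload 8.3 kg.
Tool frame: the origin (TCP) lies between the finger pads; the fingertips stand 17 mm ahead of it and the grasp point (between the pads) lies 2 mm behind it (bot.tip_extent is the z of the fingertips in the tool frame, in m); z points along the fingers, y is the line along which they close (so a half turn about z gives the same grasp; the last joint's range is limited). The gripper opens to 85 mm and grips with 20 to 120 N. Pads are 22 mm wide; open, the fingers measure 114 mm over their backs; the gripper's body (76 mm by 85 mm) begins 54 mm behind the grasp point. The pads swing forward as they close: fully open they stand 13 mm farther back than shut.
Start: joints at [-1.398, 0.383, 0.016, 1.37, -0.006, 1.388, -0.046], TCP at [0.146, 0.608, 0.248] pointing down, gripper open.
Joint ranges: [-2.95, 2.95], [-0.25, 2.06], [-1.52, 1.56], [0.18, 2.33], [-1.44, 4.58], [0.02, 2.06], [-3.01, 3.01]. Speed limits (rad/s): [2.39, 2.39, 3.01, 3.01, 3.14, 3.14, 3.14].

### API

Orientations are given as a rotation vector (axis times angle).
In Python, from plant import bot gives the robot as it stands. The module is installed in compiled form; this text tells all that it offers.
- The arm moves only by the shell command python3 -m handwheel 'ROWS' [FORCE]. ROWS is text: rows parted by semicolons, each of 7 numbers parted by spaces: the turn, a rotation vector about the tool's x, y, z in rad, then the shift along the tool's x, y, z in cm, then the finger opening in cm, from 0 to 8.54. In form: wx wy wz dx dy dz gripper; .... A call has 1 to 20 rows; each row shifts and turns the commanded pose from where the row before left it, along the tool's axes as they then stand; what a row does not reach is not made up. A row lasts 1/12 s, in which the tool goes at most 41.7 mm and 7.16 degrees, less where a joint would pass 70% of its speed; a pose out of reach is approached as far as the arm can. A call is refused whole if a number of a shift passes 4.17 or a number of a turn 0.125, either way. A call with a gripper value outside its range is refused whole. The fingers move at their own pace and stop on an object; FORCE is the grip in N (left out, the last holds). Time passes only in rows, so rows that do not move let the fingers close. It gives the time, the measured TCP pose, the force, the opening and the grip force at its end, in the units of the state.
- bot.get_state(): the state, without advancing time (a new reading comes with each control period).
- bot.capture(name): name is "side" or "top" or "wrist"; returns (picture, depth): 400x640x3 uint8, red, green, blue; 400x640 float32, m along the optical axis (not along the pixel's ray), 0 where there is no reading.
- bot.camera_params(name): a dict with "fx", "fy", "cx", "cy" (pixels), "dist" ([k1, k2, p1, p2, k3] as OpenCV has them; the pictures are not rectified), "rvec" (rotation vector, rad) and "tvec" (3), from world to camera coordinates, as OpenCV has them; the wrist camera has in their place "tool_from_camera" (4x4, takes a point from camera to tool coordinates, whose origin is the TCP and whose axes are the flange's). Camera axes: x right, y down, z forward; pixel columns grow to the right and rows downward; lengths in m; the calibration is good to about 2 mm. A picture is of the moment at which its call begins: read the wrist's pose just before it. camera_params takes no time and is no camera call.
- bot.finish_job(): hands the job in; it is judged then, once.
The state is a dict: "time": time; "joints": joint angles; "joint_velocities": joint speeds; "joint_efforts": joint torques, N m; "tcp_pos": TCP position; "tool_rot": TCP orientation; "force": force on the tool from outside, world axes, zero at the start; "wrist_torque": the same for the moment, N m; "opening": finger opening in m; "grip_force": force on a finger pad.
Only numpy, scipy, OpenCV 4.12 (cv2) and the standard library are available. Lean on these libraries where they do the work, as an engineer would, in place of code of your own. Each camera call takes 0.05 s, during which the arm holds its last target. There are 200 camera calls.

## Working session

There is one attempt and no reset: what is moved stays moved. The work goes in short steps, Python scripts to look and compute and a shell command to move; the robot and the scene stay as the last step left them, time stands still between calls to the robot, and variables do not carry over. Pictures are saved under pics/ and viewed, at most 10 in all, crops included, and the job is handed in when it is done.

```bash
mkdir -p pics
cat > h.py <<'E'
import numpy as np, cv2
from plant import bot
def T(name):
    p=bot.camera_params(name); K=np.array([[p['fx'],0,p['cx']],[0,p['fy'],p['cy']],[0,0,1.]])
    if 'rvec' in p:
        R=cv2.Rodrigues(np.array(p['rvec'],float))[0]; t=np.array(p['tvec'],float).ravel()
        M=np.eye(4); M[:3,:3]=R.T; M[:3,3]=-R.T@t
    else:
        s=bot.get_state(); W=np.eye(4); W[:3,:3]=cv2.Rodrigues(np.array(s['tool_rot'],float))[0]; W[:3,3]=s['tcp_pos']
        M=W@np.array(p['tool_from_camera'])
    return K,np.array(p['dist'],float),M
def snap(name,fn):
    c=T(name); rgb,d=bot.capture(name)
    cv2.imwrite(f'pics/{fn}.png',rgb[:,:,::-1]); np.savez(f'pics/{fn}.npz',rgb=rgb,d=d,K=c[0],D=c[1],M=c[2])
def load(fn):
    z=np.load(f'pics/{fn}.npz'); return z
def rays(z,uv):
    n=cv2.undistortPoints(np.array(uv,float).reshape(-1,1,2),z['K'],z['D']).reshape(-1,2)
    return np.c_[n,np.ones(len(n))]
def plane(z,uv,h):
    r=rays(z,uv)@z['M'][:3,:3].T; o=z['M'][:3,3]
    return o+r*((h-o[2])/r[:,2])[:,None]
def pts(z,uv):
    uv=np.array(uv).reshape(-1,2).astype(int); d=z['d'][uv[:,1],uv[:,0]]
    return (rays(z,uv)*d[:,None])@z['M'][:3,:3].T+z['M'][:3,3]
E
python3 - <<'E'
from h import *
for n in('top','side','wrist'): snap(n,n+'0')
a=[cv2.imread(f'pics/{n}0.png') for n in('top','side')]
s=bot.get_state(); print({k:np.round(v,3) for k,v in s.items()},bot.tip_extent)
E
```

```text
{'time': np.float64(0.15), 'joints': array([-1.398,  0.384,  0.016,  1.371, -0.006,  1.388, -0.046]), 'joint_velocities': array([-0.   , -0.   ,  0.   , -0.003,  0.   ,  0.   ,  0.   ]), 'joint_efforts': array([ 3.0000e-03, -6.2817e+01,  8.4600e-01, -3.7216e+01,  1.7000e-02,
        1.1000e-02,  0.0000e+00]), 'tcp_pos': array([0.146, 0.607, 0.247]), 'tool_rot': array([-3.69e-01, -3.12e+00,  2.00e-03]), 'force': array([-0.45 , -0.298, -0.287]), 'wrist_torque': array([ 0.036, -0.02 ,  0.025]), 'grip_force': np.float64(0.0), 'opening': np.float64(0.085)} 0.017
```

View pics/top0.png

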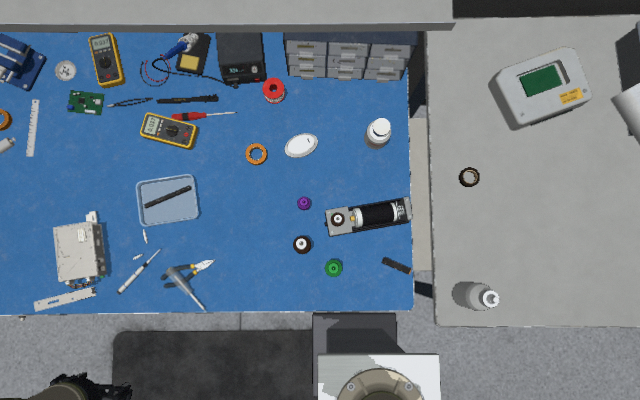

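View pics/side0.png

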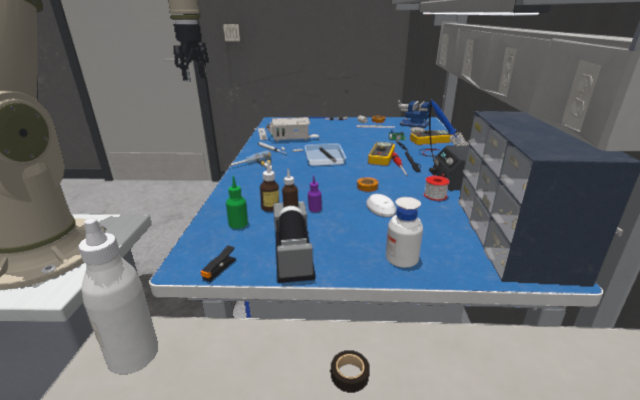

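The top view shows the charger at (368,217), with the nub end on the left. Candidates for the flux bottle:
- brown bottle on the charger housing, top (338,219), side (290,190)
- larger brown bottle with a yellow label, top (302,244), side (269,190)
- green bottle, top (333,268)
- purple bottle, top (304,203)

The description picks the smaller brown one, on the charger.

Run:
```python
from h import *
z=load('top0'); print('cam',z['M'][:3,3])
print(np.round(pts(z,[(338,219),(302,244),(331,213),(345,230),(375,214),(333,268),(304,203),(400,265),(256,146),(300,146),(390,225),(352,217)]),3))
print('corners', np.round(plane(z,[(325,212),(329,236)],.051),3),np.round(plane(z,[(407,198),(411,220)],.072),3))
# project drop point
K,D,M=z['K'],z['D'],np.linalg.inv(z['M'])
q=cv2.projectPoints(np.array([[.47,.38,0],[.47,.38,.09]]),cv2.Rodrigues(M[:3,:3])[0],M[:3,3],K,D)[0]; print(q)
a=cv2.imread('pics/top0.png')[180:290,280:430]; a=cv2.resize(a,None,fx=4,fy=4,interpolation=2)
b=cv2.imread('pics/side0.png')[150:290,220:350]; b=cv2.resize(b,None,fx=1.5,fy=1.5)
out=np.zeros((440,800,3),np.uint8); out[:440,:600]=a; out[:210,605:800]=b[:210,:195]; cv2.imwrite('pics/c1.png',out)
```

```text
cam [0.3983162  0.16156772 1.32835905]
[[ 0.495  0.106  0.128]
 [ 0.435  0.196  0.099]
 [ 0.517  0.121  0.05 ]
 [ 0.473  0.085  0.047]
 [ 0.512  0.009  0.072]
 [ 0.376  0.12   0.12 ]
 [ 0.542  0.191  0.067]
 [ 0.381 -0.06   0.024]
 [ 0.705  0.322  0.016]
 [ 0.701  0.202  0.031]
 [ 0.488 -0.039  0.009]
 [ 0.505  0.067  0.064]]
corners [[0.52  0.137 0.051]
 [0.457 0.127 0.051]] [[ 0.553 -0.074  0.072]
 [ 0.496 -0.083  0.072]]
[[[234.74503747 232.6859966 ]]

 [[228.89113096 230.79649994]]]
```

View pics/c1.png

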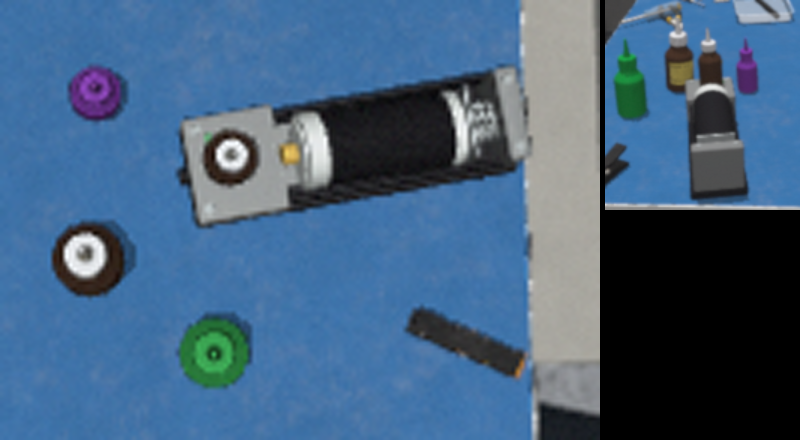

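The crop confirms it: the small brown bottle on the grey housing, centre at crop (231,155), i.e. top (338,219). The cell's brass nub is at crop (290,153). Next I work out the move to a hover pose.

```bash
cat >> h.py <<'E'
from scipy.spatial.transform import Rotation as Ro
def pose():
    s=bot.get_state(); return np.array(s['tcp_pos']),Ro.from_rotvec(s['tool_rot'])
def go(target,ydir=None):
    "tool-frame turn needed, then shift (cm) in the turned tool frame"
    p,R=pose()
    if ydir is not None:
        y=np.array([*ydir,0.]);y/=np.linalg.norm(y)
        if y@R.as_matrix()[:,1]<0: y=-y
        zz=np.array([0,0,-1.]); G=Ro.from_matrix(np.c_[np.cross(y,zz),y,zz])
    else: G=R
    print('turn',np.round((R.inv()*G).as_rotvec(),3),'shift cm',np.round(G.inv().apply(np.array(target)-p)*100,2))
    return G
E
python3 - <<'E'
from h import *
z=load('top0'); f=lambda L:[(u/4+280,v/4+180) for u,v in L]
A=plane(z,f([(183,118),(200,226)]),.051); B=plane(z,f([(515,66),(525,152)]),.072)
print(A,B); a=A.mean(0); b=B.mean(0); ex=(b-a)[:2]; print(np.hypot(*ex)); ex/=np.hypot(*ex); print(ex,np.arctan2(ex[1],ex[0]))
w1=(A[0]-A[1])[:2]; print('w',np.hypot(*w1),np.arctan2(w1[1],w1[0])-np.pi/2)
print('origin',a[:2]+.11*ex, b[:2]-.11*ex)
print('bottle', plane(z,f([(231,155)]),.105))
go([.49,.106,.32],(ex[1],-ex[0]))
p,R=pose(); print(R.as_matrix())
E
```

```text
[[0.52639417 0.13452513 0.051     ]
 [0.45583663 0.12407473 0.051     ]] [[ 0.55670434 -0.07905922  0.072     ]
 [ 0.50113739 -0.0838888   0.072     ]]
0.2141375902164853
[ 0.17654751 -0.98429212] -1.3933185721447208
w 0.07132725339066134 -1.423753507299169
origin [0.51053563 0.0210278 ] [0.50950064 0.02679812]
bottle [[0.49757566 0.10587734 0.105     ]]
turn [-1.000e-03  1.000e-03  1.158e+00] shift cm [-55.42  25.02  -7.25]
[[-9.72349177e-01  2.33531485e-01 -3.52147376e-04]
 [ 2.33531750e-01  9.72347990e-01 -1.51900178e-03]
 [-1.23249482e-05 -1.55923773e-03 -9.99998784e-01]]
```

```bash
python3 -m handwheel '0 0 .116 0 0 -.7 8.5;0 0 .116 0 0 -.7 8.5;0 0 .116 0 0 -.7 8.5;0 0 .116 0 0 -.7 8.5;0 0 .116 0 0 -.7 8.5;0 0 .116 0 0 -.7 8.5;0 0 .116 0 0 -.7 8.5;0 0 .116 0 0 -.7 8.5;0 0 .116 0 0 -.7 8.5;0 0 .114 0 0 -.7 8.5' && python3 -m handwheel '0 0 0 -3.46 1.56 0 8.5;0 0 0 -3.46 1.56 0 8.5;0 0 0 -3.46 1.56 0 8.5;0 0 0 -3.46 1.56 0 8.5;0 0 0 -3.46 1.56 0 8.5;0 0 0 -3.46 1.56 0 8.5;0 0 0 -3.46 1.56 0 8.5;0 0 0 -3.46 1.56 0 8.5;0 0 0 -3.46 1.56 0 8.5;0 0 0 -3.46 1.56 0 8.5;0 0 0 -3.46 1.56 0 8.5;0 0 0 -3.46 1.56 0 8.5;0 0 0 -3.46 1.56 0 8.5;0 0 0 -3.46 1.56 0 8.5;0 0 0 -3.46 1.56 0 8.5;0 0 0 -3.46 1.56 0 8.5;0 0 0 0 0 0 8.5;0 0 0 0 0 0 8.5'
python3 - <<'E'
from h import *
snap('wrist','w1'); print(pose()[0])
E
```

```text
time: 0.98
tcp_pos: [0.1459, 0.6075, 0.3182]
tool_rot: [2.023, 2.403, -0.001]
force: [0.8, 0.7, 0.1]
opening: 0.0851
grip_force: 0.0
time: 2.48
tcp_pos: [0.4899, 0.104, 0.3181]
tool_rot: [2.023, 2.403, -0.001]
force: [0.2, 0.7, -1.1]
opening: 0.0849
grip_force: 0.0
[0.48918899 0.10609201 0.31796412]
```

View pics/w1.png

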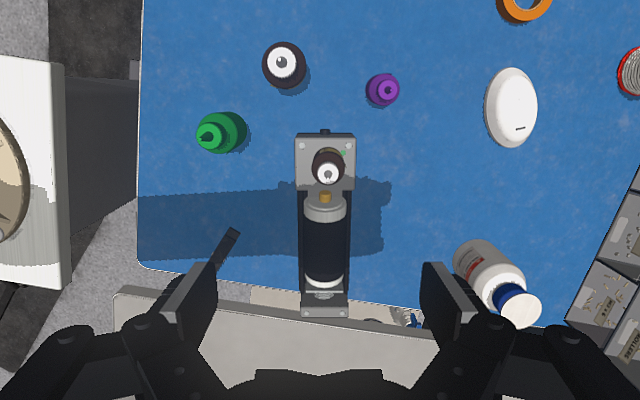

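The wrist view shows the housing corners at about (296,134), (355,134), (355,190) and (297,190). The bottle cap is at (327,173), the nub at (325,197) and the cell runs to (323,283). I'll measure these using depth.

Run:
```python
from h import *
z=load('w1'); d=z['d']
v,u=np.mgrid[120:325,285:365]; uv=np.c_[u.ravel(),v.ravel()]; P=pts(z,uv); ok=d[uv[:,1],uv[:,0]]>0; P=P[ok]
H=P[(abs(P[:,2]-.050)<.005)&(P[:,1]>.075)]
print('housing z',np.median(H[:,2]),len(H)); r=cv2.minAreaRect((H[:,:2]*1000).astype(np.float32)); print(r)
S=P[(abs(P[:,2]-.072)<.006)&(P[:,1]<-.05)]; print('spring z',np.median(S[:,2]),len(S)); print(cv2.minAreaRect((S[:,:2]*1000).astype(np.float32)))
print('corner rays',np.round(plane(z,[(296,134),(355,134),(355,190),(297,190)],.051),4),np.round(plane(z,[(301,306),(346,306),(346,317),(301,317)],.072),4))
B=P[(P[:,2]>.09)]; print('tall',np.c_[B.min(0),B.max(0)],np.median(B,0))
for lo,hi in((.06,.085),(.085,.1),(.1,.108),(.108,.115),(.115,.125),(.125,.15)):
    q=B if 0 else P[(P[:,2]>lo)&(P[:,2]<hi)&(P[:,1]>.085)&(P[:,1]<.13)]; 
    if len(q)>3: print(lo,len(q),np.round(np.c_[q.min(0),q.max(0)][:2].ravel(),4))
C=P[(P[:,2]>.05)&(P[:,1]<.06)&(P[:,1]>-.04)]; print('cell top z',C[:,2].max(), C[np.argmax(C[:,2])])
```

```text
housing z 0.05051889110717295 2056
((498.1443786621094, 100.9999008178711), (70.10264587402344, 60.917808532714844), 9.713196754455566)
spring z 0.07096507633772886 679
((526.929931640625, -66.65470123291016), (59.57836151123047, 37.50162887573242), 9.222877502441406)
corner rays [[0.4605 0.1291 0.051 ]
 [0.5247 0.1403 0.051 ]
 [0.5376 0.0774 0.051 ]
 [0.4715 0.0659 0.051 ]] [[ 0.4992 -0.0725  0.072 ]
 [ 0.5534 -0.0631  0.072 ]
 [ 0.5565 -0.0787  0.072 ]
 [ 0.5017 -0.0882  0.072 ]]
tall [[0.48281469 0.51624049]
 [0.08854395 0.122562  ]
 [0.09009488 0.14305003]] [0.49793933 0.1097113  0.10310417]
0.06 81 [0.4834 0.5156 0.1085 0.1225]
0.085 330 [0.4828 0.5171 0.0885 0.1226]
0.1 186 [0.4855 0.5131 0.0952 0.1193]
0.108 25 [0.4886 0.5079 0.1039 0.1162]
0.115 325 [0.4886 0.5091 0.096  0.1163]
0.125 46 [0.4955 0.5016 0.1047 0.1092]
cell top z 0.08154887376300612 [0.50723338 0.05321598 0.08154887]
```

Run:
```python
from h import *
go([.4995,.1058,.092],(.986,.167)); print(bot.get_state()['joints'])
```

```text
turn [-0.001  0.     0.007] shift cm [-0.2   1.01 22.6 ]
[-0.91389344  0.08662208  0.69174482  1.60435599 -0.05535305  1.47140362
 -0.04344839]
```

```bash
python3 -m handwheel '0 0 .007 -.2 1 0 8.5;0 0 0 0 0 0 8.5;0 0 0 0 0 3 8.5;0 0 0 0 0 3 8.5;0 0 0 0 0 3 8.5;0 0 0 0 0 3 8.5;0 0 0 0 0 3 8.5;0 0 0 0 0 3 8.5;0 0 0 0 0 2 8.5;0 0 0 0 0 1.6 8.5;0 0 0 0 0 1 8.5;0 0 0 0 0 0 8.5' 25 && python3 -m handwheel '0 0 0 0 0 0 3;0 0 0 0 0 0 3;0 0 0 0 0 0 3;0 0 0 0 0 0 3;0 0 0 0 0 0 3;0 0 0 0 0 0 3;0 0 0 0 0 0 3;0 0 0 0 0 0 3'
```

```text
time: 3.53
tcp_pos: [0.4974, 0.1074, 0.0903]
tool_rot: [-2.021, -2.403, 0.005]
force: [-0.1, 0.0, 0.3]
opening: 0.0847
grip_force: 0.0
time: 4.2
tcp_pos: [0.4999, 0.1067, 0.0933]
tool_rot: [2.025, 2.402, 0.002]
force: [-1.9, -0.1, 6.7]
opening: 0.0326
grip_force: 25.0
```

```bash
python3 -m handwheel '0 0 0 0 0 -.5 3;0 0 0 0 0 -1 3;0 0 0 0 0 -2 3;0 0 0 0 0 -3 3;0 0 0 0 0 -3 3;0 0 0 0 0 -3 3;0 0 0 0 0 -3 3;0 0 0 0 0 -1.5 3;0 0 0 0 0 0 3;0 0 0 0 0 0 3'
python3 - <<'E'
from h import *
snap('side','s1');snap('wrist','w2')
p,R=pose(); print(bot.get_state()['opening'])
go([.47,.38,p[2]])
a=cv2.imread('pics/s1.png')[100:290,200:380]; b=cv2.imread('pics/w2.png')
a=cv2.resize(a,None,fx=2,fy=2); b=cv2.resize(b,(440,275)); o=np.zeros((380,800,3),np.uint8); o[:,:360]=a;o[:275,360:]=b; cv2.imwrite('pics/c2.png',o)
E
```

```text
time: 5.03
tcp_pos: [0.4998, 0.1064, 0.2636]
tool_rot: [2.024, 2.401, 0.004]
force: [0.1, -0.1, -0.7]
opening: 0.0321
grip_force: 25.0
0.03233282135023899
turn [0. 0. 0.] shift cm [ 2.745e+01  1.790e+00 -1.000e-02]
```

View pics/c2.png

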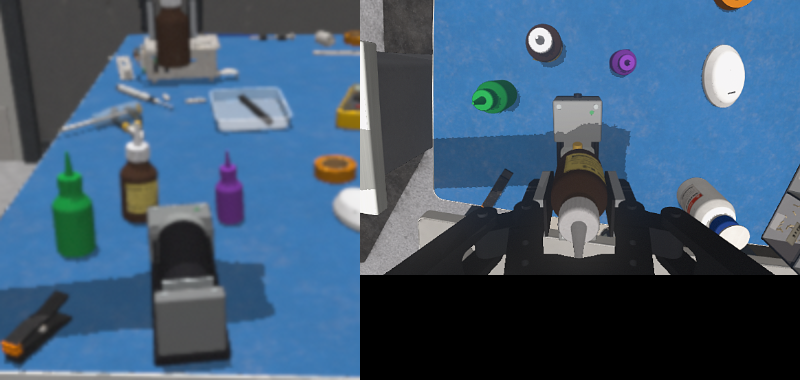

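The bottle is held upright at left-crop (175,35), and the cell is undisturbed. I'll carry it to the free spot.

```bash
python3 -m handwheel '0 0 0 2 .15 0 3;0 0 0 3.5 .23 0 3;0 0 0 3.5 .23 0 3;0 0 0 3.5 .23 0 3;0 0 0 3.5 .23 0 3;0 0 0 3.5 .23 0 3;0 0 0 3.5 .23 0 3;0 0 0 3 .2 0 3;0 0 0 1.5 0 0 3;0 0 0 0 0 0 3;0 0 0 0 0 3 3;0 0 0 0 0 3 3;0 0 0 0 0 3 3;0 0 0 0 0 3 3;0 0 0 0 0 3 3;0 0 0 0 0 3 3;0 0 0 0 0 2 3;0 0 0 0 0 1 3;0 0 0 0 0 0 3;0 0 0 0 0 0 3'
```

```text
time: 6.8
tcp_pos: [0.4703, 0.3796, 0.0525]
tool_rot: [2.026, 2.401, -0.001]
force: [-0.3, 0.2, 0.0]
opening: 0.0327
grip_force: 25.0
```

```bash
python3 -m handwheel '0 0 0 0 0 .4 3;0 0 0 0 0 .2 3;0 0 0 0 0 .15 3;0 0 0 0 0 0 3' ;python3 -m handwheel '0 0 0 0 0 .1 3;0 0 0 0 0 .1 3;0 0 0 0 0 0 3;0 0 0 0 0 0 3'
```

```text
time: 7.13
tcp_pos: [0.47, 0.3807, 0.0452]
tool_rot: [-2.025, -2.402, -0.001]
force: [0.3, -0.4, -0.2]
opening: 0.0324
grip_force: 25.0
time: 7.47
tcp_pos: [0.4698, 0.3805, 0.0428]
tool_rot: [-2.025, -2.402, 0.0]
force: [-0.3, 0.2, -0.2]
opening: 0.0326
grip_force: 25.0
```

```bash
python3 -m handwheel '0 0 0 0 0 .1 3;0 0 0 0 0 0 3;0 0 0 0 0 0 3' ;python3 -m handwheel '0 0 0 0 0 .1 3;0 0 0 0 0 0 3;0 0 0 0 0 0 3'
```

```text
time: 7.72
tcp_pos: [0.47, 0.3805, 0.0423]
tool_rot: [-2.025, -2.402, -0.001]
force: [-1.8, -1.1, 4.1]
opening: 0.0323
grip_force: 25.5
time: 7.97
tcp_pos: [0.47, 0.3806, 0.0423]
tool_rot: [-2.024, -2.401, -0.001]
force: [-4.7, -2.7, 13.1]
opening: 0.0328
grip_force: 26.3
```

```bash
python3 -m handwheel '0 0 0 0 0 -.15 3;0 0 0 0 0 0 3.6;0 0 0 0 0 0 4.2;0 0 0 0 0 0 5.5;0 0 0 0 0 0 7;0 0 0 0 0 0 8;0 0 0 0 0 0 8;0 0 0 0 0 -1 8;0 0 0 0 0 -2 8;0 0 0 0 0 -3 8;0 0 0 0 0 -3.5 8;0 0 0 0 0 -3.5 8;0 0 0 0 0 -3.5 8;0 0 0 0 0 -3.5 8;0 0 0 0 0 -2 0;0 0 0 0 0 0 0;0 0 0 0 0 0 0'
python3 - <<'E'
from h import *
snap('side','s2');snap('wrist','w3')
z=load('w3'); v,u=np.mgrid[0:400:2,0:640:2]; uv=np.c_[u.ravel(),v.ravel()]; P=pts(z,uv); B=P[(P[:,2]>.02)&(P[:,2]<.1)&(np.hypot(P[:,0]-.47,P[:,1]-.38)<.05)]
print('bottle top',B[:,2].max(),B[B[:,2]>.075].mean(0),B[B[:,2]<.06].mean(0))
a=cv2.imread('pics/s2.png')[100:290,200:380]; b=cv2.imread('pics/w3.png')
a=cv2.resize(a,None,fx=2,fy=2); b=cv2.resize(b,(440,275)); o=np.zeros((380,800,3),np.uint8); o[:,:360]=a;o[:275,360:]=b; cv2.imwrite('pics/c3.png',o)
E
```

```text
time: 9.38
tcp_pos: [0.4705, 0.3806, 0.2643]
tool_rot: [2.025, 2.402, 0.005]
force: [1.3, 0.2, -0.4]
opening: 0.0451
grip_force: 0.0
bottle top 0.0919192897130211 [0.46803896 0.3808384  0.08275207] [0.46925066 0.38581059 0.04534402]
```

View pics/c3.png

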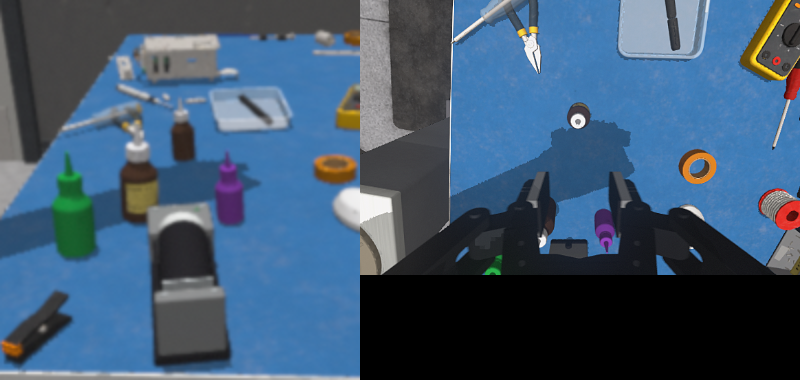

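The bottle stands upright at (0.469, 0.381), with its top at 92 mm. Nothing else has moved. Next I press the cell.

```bash
cat >> h.py <<'E'
O=np.array([.5113,.0231]); EX=np.array([.167,-.986]); EY=np.array([.986,.167])
def cf():
    s=bot.get_state(); d=np.array(s['tcp_pos'])[:2]-O; f=np.array(s['force'])
    print('charger TCP mm',np.round([d@EX*1e3,d@EY*1e3,s['tcp_pos'][2]*1e3],1),'Fxyz',np.round([f[:2]@EX,f[:2]@EY,f[2]],1),'open',round(float(s['opening']),4),'t',s['time'])
E
python3 - <<'E'
from h import *
cf(); t=O-.064*EX; go([*t,.264],EY)
E
```

```text
charger TCP mm [-359.1   18.3  261.5] Fxyz [ 0.5 -0.2 -1. ] open 0.0296 t 9.4833
turn [-0.001  0.001  0.002] shift cm [-29.51  -1.83  -0.25]
```

```bash
python3 -m handwheel '0 0 0 -2.5 -.2 0 0;0 0 0 -3.5 -.2 0 0;0 0 0 -3.5 -.2 0 0;0 0 0 -3.5 -.2 0 0;0 0 0 -3.5 -.2 0 0;0 0 0 -3.5 -.2 0 0;0 0 0 -3.5 -.2 0 0;0 0 0 -3.5 -.2 0 0;0 0 0 -2.5 -.2 0 0;0 0 0 0 0 0 0;0 0 0 0 0 3 0;0 0 0 0 0 3 0;0 0 0 0 0 3 0;0 0 0 0 0 2.5 0;0 0 0 0 0 2 0;0 0 0 0 0 1.5 0;0 0 0 0 0 0 0;0 0 0 0 0 0 0' 
python3 -c 'from h import *;cf();snap("wrist","w4")'
```

```text
time: 10.98
tcp_pos: [0.5009, 0.0865, 0.1111]
tool_rot: [-2.024, -2.401, 0.005]
force: [-0.5, -0.2, 1.0]
opening: 0.0001
grip_force: 0.0
charger TCP mm [-64.2   0.3 111.1] Fxyz [ 0.1 -0.5  1. ] open 0.0001 t 10.9833
```

View pics/w4.png

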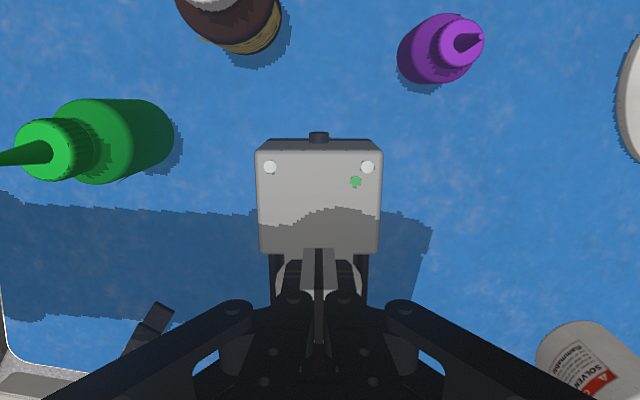

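The closed fingers sit at (319,265), centred on the housing, which spans 258–382. I'll descend, then press forward in small steps.

```bash
python3 -m handwheel '0 0 0 0 0 1 0;0 0 0 0 0 1 0;0 0 0 0 0 .1 0;0 0 0 -.5 0 0 0;0 0 0 -.5 0 0 0;0 0 0 -.3 0 0 0;0 0 0 0 0 0 0;0 0 0 0 0 0 0' >/dev/null; python3 -c 'from h import *;cf()'
python3 -m handwheel '0 0 0 -.2 0 0 0;0 0 0 -.2 0 0 0;0 0 0 0 0 0 0;0 0 0 0 0 0 0' >/dev/null; python3 -c 'from h import *;cf()'
```

```text
charger TCP mm [-50.7   1.7  91.6] Fxyz [-0.3 -0.6 -1.5] open -0.0003 t 11.7
charger TCP mm [-47.1   1.5  91.3] Fxyz [ 0.1 -0.6  0.4] open -0.0001 t 12.0333
```

```bash
for i in 1 2; do python3 -m handwheel '0 0 0 -.15 0 0 0;0 0 0 -.1 0 0 0;0 0 0 0 0 0 0;0 0 0 0 0 0 0' >/dev/null; python3 -c 'from h import *;cf()'; done
```

```text
charger TCP mm [-46.    1.6  91.3] Fxyz [-5.9  0.1  1. ] open -0.0003 t 12.3667
charger TCP mm [-44.4   1.7  91.2] Fxyz [-7.9  0.   0.1] open -0.0 t 12.7
```

```bash
for i in 1 2 3; do python3 -m handwheel '0 0 0 -.15 0 0 0;0 0 0 -.1 0 0 0;0 0 0 0 0 0 0;0 0 0 0 0 0 0' >/dev/null; python3 -c 'from h import *;cf()'; done
```

```text
charger TCP mm [-42.3   1.5  91.1] Fxyz [-9.6  0.1 -1.5] open 0.0001 t 13.0333
charger TCP mm [-40.3   1.5  91.1] Fxyz [-10.1   0.2  -0.5] open -0.0002 t 13.3667
charger TCP mm [-38.3   1.6  91.1] Fxyz [-11.3   0.7  -0.2] open -0.0003 t 13.7
```

```bash
for i in 1 2; do python3 -m handwheel '0 0 0 -.1 0 0 0;0 0 0 -.1 0 0 0;0 0 0 0 0 0 0;0 0 0 0 0 0 0' >/dev/null; python3 -c 'from h import *;cf()'; done
```

```text
charger TCP mm [-36.6   1.6  91.1] Fxyz [-13.6   1.    0.7] open -0.0001 t 14.0333
charger TCP mm [-35.    1.7  91.1] Fxyz [-14.5   0.6  -0.3] open -0.0001 t 14.3667
```

```bash
python3 -m handwheel '0 0 0 -.07 0 0 0;0 0 0 0 0 .1 0;0 0 0 0 0 .1 0;0 0 0 0 0 0 0' >/dev/null; python3 -c 'from h import *;cf()'; for i in 1 2; do python3 -m handwheel '0 0 0 0 0 .1 0;0 0 0 0 0 .1 0;0 0 0 0 0 0 0' >/dev/null; python3 -c 'from h import *;cf()'; done
```

```text
charger TCP mm [-34.9   1.7  89. ] Fxyz [-15.6  -0.3   0.9] open -0.0 t 14.7
charger TCP mm [-35.3   1.8  87.1] Fxyz [-16.5   0.3   0.7] open 0.0002 t 14.95
charger TCP mm [-35.7   1.9  85.2] Fxyz [-17.1   0.3   2.2] open -0.0 t 15.2
```

```bash
for i in 1 2 3; do python3 -m handwheel '0 0 0 .03 0 .1 0;0 0 0 0 0 .1 0;0 0 0 0 0 0 0' >/dev/null; python3 -c 'from h import *;cf()'; done; python3 -c '
from h import *
snap("side","s3");snap("wrist","w5")
a=cv2.imread("pics/s3.png")[120:290,230:370]; b=cv2.imread("pics/w5.png")[100:400,180:460]
a=cv2.resize(a,None,fx=3,fy=3,interpolation=2); b=cv2.resize(b,(373,400)); o=np.zeros((510,800,3),np.uint8); o[:,:420]=a;o[:400,425:798]=b; cv2.imwrite("pics/c4.png",o)'
```

```text
charger TCP mm [-36.    1.9  83.1] Fxyz [-18.3   0.6   1.7] open -0.0 t 15.45
charger TCP mm [-36.2   1.8  81.1] Fxyz [-17.4   0.1   0.6] open -0.0001 t 15.7
charger TCP mm [-36.5   1.7  79. ] Fxyz [-18.2   0.1   1.1] open -0.0 t 15.95
```

View pics/c4.png

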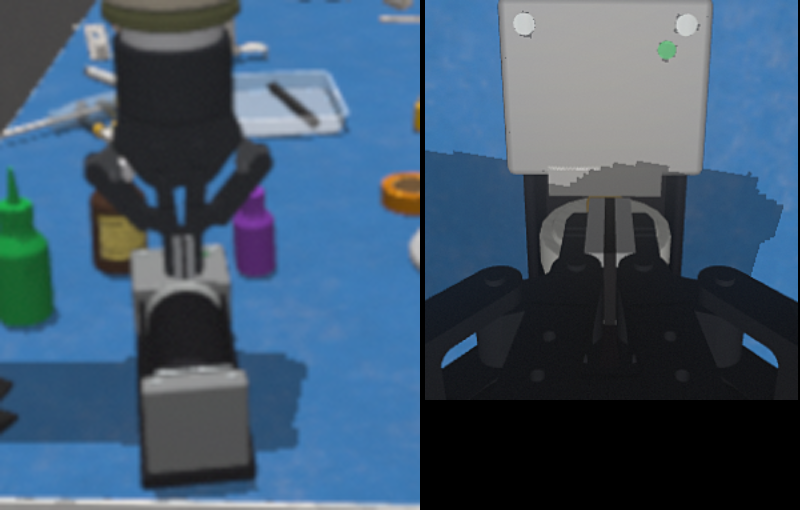

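The fingers hold the end face (crop 610,245), and the cell's crown is lower in the side view (190,290), so it is following. I'll carry on down.

```bash
for i in 1 2 3 ; do python3 -m handwheel '0 0 0 .05 0 .1 0;0 0 0 0 0 .1 0;0 0 0 0 0 0 0' >/dev/null; python3 -c 'from h import *;cf()'; done; python3 -m handwheel '0 0 0 .05 0 .1 0;0 0 0 0 0 .07 0;0 0 0 0 0 0 0' >/dev/null; python3 -c '
from h import *
cf();snap("side","s4");z=load("w5")
snap("wrist","w6")
for n in ("w5","w6"):
    z=load(n);v,u=np.mgrid[200:340,240:400];uv=np.c_[u.ravel(),v.ravel()];P=pts(z,uv);d=P[:,:2]-O;C=np.c_[d@EX,d@EY,P[:,2]];q=C[(C[:,0]>-.045)&(C[:,0]<0)&(abs(C[:,1])<.025)&(abs(C[:,1])>.017)&(C[:,2]>.03)&(C[:,2]<.09)]
    print(n,len(q),np.round(q.max(0),4),np.round(np.percentile(q[:,2],[50,90,98]),4))
a=cv2.imread("pics/s4.png")[120:290,230:370]; b=cv2.imread("pics/w6.png")[100:400,180:460]
a=cv2.resize(a,None,fx=3,fy=3,interpolation=2); b=cv2.resize(b,(373,400)); o=np.zeros((510,800,3),np.uint8); o[:,:420]=a;o[:400,425:798]=b; cv2.imwrite("pics/c5.png",o)'
```

```text
charger TCP mm [-36.9   1.6  77. ] Fxyz [-16.5   0.5   1. ] open -0.0001 t 16.3
charger TCP mm [-37.3   1.5  74.9] Fxyz [-17.1   0.1  -0.1] open -0.0001 t 16.55
charger TCP mm [-37.8   1.5  72.9] Fxyz [-16.4  -0.1  -0.1] open 0.0 t 16.8
charger TCP mm [-38.2   1.8  71.6] Fxyz [-16.8  -0.4   3.1] open 0.0004 t 17.05
w5 1010 [-0.0073  0.0247  0.0615] [0.0502 0.0576 0.06  ]
w6 824 [-0.0097  0.0248  0.0553] [0.0452 0.0511 0.053 ]
```

View pics/c5.png

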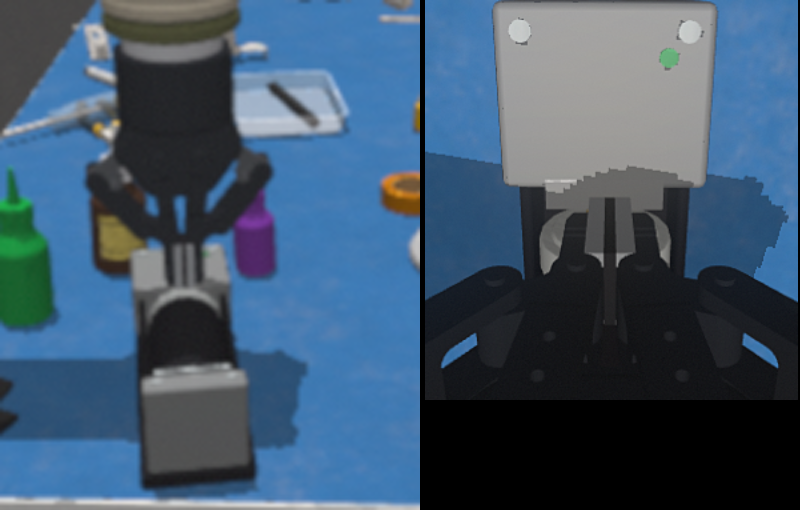

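The cell's side contour now peaks at 55.3 mm, exactly the seated height, so it is level. I'll ease back so the spring pushes the nub home.

```bash
for i in 1 2 3 4; do python3 -m handwheel '0 0 0 .2 0 0 0;0 0 0 .2 0 0 0;0 0 0 0 0 0 0' >/dev/null; python3 -c 'from h import *;cf()'; done
```

```text
charger TCP mm [-40.3   1.6  71.5] Fxyz [-11.8   0.1   1.6] open 0.0001 t 17.4
charger TCP mm [-43.6   1.6  71.5] Fxyz [-8.7 -0.9  0.8] open -0.0 t 17.65
charger TCP mm [-47.    1.6  71.5] Fxyz [-7.3  0.   0.9] open 0.0002 t 17.9
charger TCP mm [-49.2   1.5  71.5] Fxyz [-4.7  0.3 -0.8] open -0.0001 t 18.15
```

```bash
python3 -m handwheel '0 0 0 .2 0 0 0;0 0 0 .2 0 0 0;0 0 0 .3 0 0 0;0 0 0 .5 0 -.1 0;0 0 0 1 0 -.5 0;0 0 0 2 0 -1 0;0 0 0 3 0 -3 0;0 0 0 3 0 -3 0;0 0 0 3 0 -3 0;0 0 0 0 0 -3 0;0 0 0 0 0 -3 0;0 0 0 0 0 0 0;0 0 0 0 0 0 0;0 0 0 0 0 0 0' ; python3 -c '
from h import *
cf();snap("side","s5");snap("top","t5");z=load("t5")
v,u=np.mgrid[190:245,315:420];uv=np.c_[u.ravel(),v.ravel()];P=pts(z,uv);d=P[:,:2]-O;C=np.c_[d@EX,d@EY,P[:,2]];q=C[(abs(C[:,1])<.004)]
for x in range(-60,100,10):
    w=q[abs(q[:,0]*1e3-x)<5]; print(x,np.round(np.median(w[:,2])*1e3,1) if len(w) else None,end="; ")
a=cv2.imread("pics/t5.png")[180:290,210:430]; b=cv2.imread("pics/s5.png")[150:290,230:370]
a=cv2.resize(a,None,fx=2,fy=2,interpolation=2); b=cv2.resize(b,None,fx=2.5,fy=2.5,interpolation=2); o=np.zeros((350,800,3),np.uint8); o[:220,:440]=a;o[:,445:795]=b; cv2.imwrite("pics/c6.png",o)'
```

```text
time: 19.32
tcp_pos: [0.4823, 0.2001, 0.2355]
tool_rot: [-2.025, -2.402, 0.001]
force: [0.2, 0.6, 0.4]
opening: 0.0003
grip_force: 0.0
charger TCP mm [-179.4    0.9  235.5] Fxyz [-0.6  0.3  0.4] open 0.0003 t 19.3167
-60 49.4; -50 51.3; -40 51.1; -30 60.3; -20 61.2; -10 60.7; 0 61.9; 10 62.3; 20 61.0; 30 61.7; 40 62.1; 50 59.9; 60 60.6; 70 61.0; 80 52.1; 90 54.1;
```

View pics/c6.png

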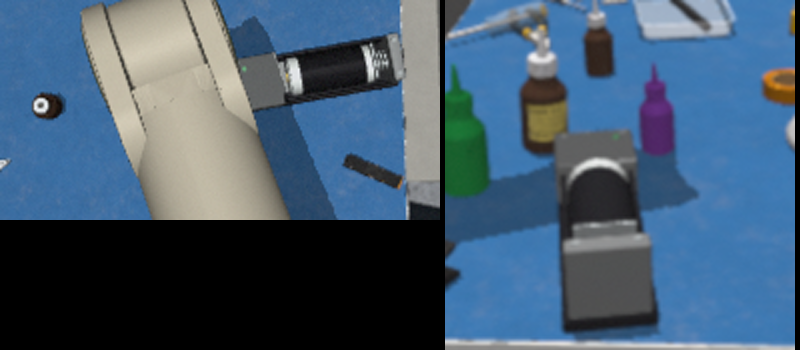

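The cell is level: its top is 60–62 mm along the whole length, its face is near x=-38 mm and the nub is hidden under the lip. The bottle stands at crop (47,105), and the arm is clear.

```bash
python3 -c 'from plant import bot;print(bot.finish_job())'
```

```text
the job is handed in; nothing more can be done
None
```

I handed the job in at about 19 s without seeing a verdict: the bottle stands upright on the bench about 33 cm from the lip, and the cell lies level in the bay with its nub under the lip. The highest press force I read was about 18 N.

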